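# Set equal gaps between filter holders on a photometer rail with a spacer

### The arm

A 6-joint arm with a two-finger parallel gripper is mounted at the origin on the work surface. World frame = base frame: x ahead of the robot, y to its left, z up, the work surface at z = 0. Lengths are in m, angles in rad, forces in N, time in s.
With the tool pointing down it reaches from about 0.4 to 0.825 m from the base axis. Payload 7 kg.
Tool frame: the origin (TCP) lies midway between the tips of the shut fingers; the grasp point (between the pads) lies 19 mm behind it; z points along the fingers, y is the line along which they close (so a half turn about z gives the same grasp; the last joint's range is limited). The gripper opens to 88 mm and grips with 3 to 60 N. Pads are 19 mm wide; open, the fingers measure 130 mm over their backs; the gripper's body (78 mm by 193 mm) begins 47 mm behind the grasp point.
Start: joints at [1.436, 0.359, 0.012, 0, -1.224, -0.288], TCP at [0.277, 0.616, 0.227] pointing down, gripper open.
Joint ranges: [-3.07, 3.07], [-1.43, 2.12], [-1.02, 1.25], [-3.03, 1.67], [-3.05, -0], [-3.03, 3.03]. Speed limits (rad/s): [2.39, 2.39, 3.01, 3.14, 3.14, 3.14].

### API

Orientations are given as [roll, pitch, yaw] about the fixed x, y, z axes, in that order (R = Rz(yaw) Ry(pitch) Rx(roll)).
In Python, from station import arm gives the robot as it stands.
- The arm moves only by the tool servo_tool, never from a script. Its argument "deltas" is a list of rows, each a list of 7 numbers: the closure, from -1 (fully open) to 1 (shut), then the shift along the tool's x, y, z in mm, then the turn, a rotation vector about the tool's x, y, z in degrees. In form: [[gripper, x, y, z, ax, ay, az], ...]. A call has 1 to 20 rows; each row shifts and turns the commanded pose from where the row before left it, along the tool's axes as they then stand; what a row does not reach is not made up. A row lasts 1/12 s, in which the tool goes at most 41.7 mm and 7.16 degrees, less where a joint would pass 70% of its speed; a pose out of reach is approached as far as the arm can. A call is refused whole if a number of a shift passes 41.7 or a number of a turn 7.16, either way. A call with a gripper value outside its range is refused whole. The fingers move at their own pace and stop on an object; "squeeze" is the grip in N (left out, the last holds). Time passes only in rows, so rows that do not move let the fingers close. It gives the time, the measured TCP pose, the force, the opening and the grip force at its end, in the units of the state.
- arm.get_state(): the state, without advancing time (a new reading comes with each control period).
- arm.grab_frame(name): name is "scene" or "top"; returns a dict with "color" (420x560x3 uint8, red, green, blue), "K" (3x3 intrinsics, pixels), "position" and "orientation" of the camera in the world. Camera axes: x right, y down, z forward; pixel columns grow to the right and rows downward; lengths in m; the calibration is good to about 2 mm. A picture is of the moment at which its call begins. There is no depth.
- arm.job_done(): hands the job in; it is judged then, once.
Trained networks look in a picture, given as the dict that the camera call returned (one of the last four; its "shot" number tells which), for a name from the list of things; names that differ only in an ending like _2 or _b are one class to them, and where a whole thing is asked for, a point or a joint stands for the part that bears it (a point fixed in the world has none). Each returns a list of dicts, best first, with "conf" (0 to 1); they miss things now and then, are a little off and sometimes report something else, mostly with a low value. They report only what shows in the picture. A call takes as long as a camera call. They do not tell look-alikes from the thing itself.
- arm.recognise(query, picture): "at" ([x, y, z] in m, in the coordinates of the camera as it stood for that picture, good to about 4 mm: the middle of the surface that is visible of it).
The state is a dict: "t": time; "q": joint angles; "qd": joint speeds; "joint_efforts": joint torques, N m; "eef_pos": TCP position; "ee_rot": TCP orientation; "force": force on the tool from outside, world axes, zero at the start; "moment": the same for the moment, N m; "width": finger opening in m; "gripper_force": force on a finger pad.
Only numpy, scipy, OpenCV 4.12 (cv2) and the standard library are available. Lean on these libraries where they do the work, as an engineer would, in place of code of your own. Each camera call takes 0.05 s, during which the arm holds its last target. There are 200 camera calls.

### The job

The three glass filter holders on the photometer rail stand too close together: take the white spacer from its blue stand and, working outward from the yellow end stop, set the gaps stop-to-first, first-to-second and second-to-third each to the width of the spacer. In each gap keep the spacer's straight face lightly against the part already in place, without shifting it, and press the spacer down onto the rail so that its sloping side moves the next holder outward; then hang the spacer back upright in its stand and let go. The glass is fragile, so go gently, touch rail and holders only with the spacer, and leave the other things on the bench alone.

Things in the scene. Friction and masses are not known exactly. Their poses are not given: they have to be found in the camera images.
- rail: Fixed straight aluminium rail on a dark foot, lying level on the bench: 230 mm long (its y axis), foot 70 mm wide (x), flat top 30 mm above the bench. Origin: centre of the underside, on the bench; z up. +y is outward, from the yellow end stop along the row of holders.
- stop_face (a point): On the face of the fixed yellow end stop that looks towards the holders (rail y = -90 mm), middle of its width, at the rail's top. The stop is an upright plate on the rail, 50 mm wide (x), 14 mm thick (y), reaching 90 mm above the bench. Axes as the rail's.
- holder1: First filter holder, nearest the stop, amber glass: upright plate 50 mm wide (x), 12 mm thick (y), from the rail's top to 90 mm above the bench. Origin: middle of width and thickness, at the rail's top; axes as the rail's. Slides only along the rail's y, drag about 8 N, stays where left, at least 35 mm of outward travel; holders do not block one another.
- holder2: Second filter holder, green glass; otherwise as holder1. Each of the three holders starts 4 to 9 mm short of its final place, so once the part before it is in place, the gap before it is 23 to 28 mm wide.
- holder3: Third filter holder, blue glass, farthest from the stop; otherwise as holder1.
- spacer: Loose spacer, 0.22 kg, 126 mm tall: grip, collar and blade. Origin: on the grip's centre line, at the height of the toe's bottom; z up. The white slick blade, 78 mm tall, 30 mm wide (x), has a straight face on the -y side; its +y side slopes: 10 mm thick at the bottom, growing evenly to 32 mm at 48 mm height, 32 mm above that.
- spacer_grip (a point): Middle of the spacer's black rubber grip, 109 mm above the toe's bottom. The grip is 24 mm (x) by 30 mm (y), 86 to 126 mm above the toe's bottom, red stripe on top at its sloping side (+y); best gripped across y. Below it a steel collar, 60 mm (x) by 32 mm (y), 78 to 86 mm high. Pressing the slope against a holder's drag takes about 7 to 10 N.
- spacer_collar (a point): Centre of the spacer's collar, 82 mm above the toe's bottom. The blade is clamped firmly under it, but each time up to 4.5 mm off centre along y, by an amount that no reading tells: the straight face lies 11.5 to 20.5 mm from the grip's centre line, on the -y side. It does not slip in the work.
- stand: Fixed spacer stand: dark base 90 mm (x) by 70 mm (y), 5 mm thick, with two blue upright cheeks, each 50 mm long (y) and 9 mm thick, inner faces at x = -19 and +19 mm, tops 89 mm above the bench. The spacer hangs between them, collar on their tops, toe 11 mm above the bench, at the start centred with axes parallel. Origin: centre of the underside; z up.
- bottle: Bystander: white bottle with blue cap, 56 mm across, 120 mm tall. Origin: centre of its underside.
- beaker: Bystander: glass beaker, 60 mm across, 75 mm tall. Origin: centre of its underside.
- spare: Bystander: spare filter holder lying flat, 50 by 60 by 12 mm. Origin: centre of its underside.
- driver: Bystander: screwdriver lying along its x axis, 150 mm long.
- vial: Bystander: amber vial, 28 mm across, 50 mm tall, in the green tray at the side. Origin: centre of its underside.
Things that resemble listed ones, but are neither listed nor needed, are in the scene too. What is shaped like the spacer but purple is not meant. Several things have the shape of the rail; the one meant has the colours described above.

How it is judged:
By the outcome, as a careful person would: the job done as asked, in the order asked, and still so for the second after the job is handed in, with the robot touching nothing.
It also fails if it takes over 72 s, if anything falls off the work surface, if the arm or the gripper's body presses on something with over 40 N, if the wrist force passes 120 N, or if a joint passes its speed limit or range.

## Working session

There is one attempt and no reset: what is moved stays moved. The work goes in short steps, Python scripts to look and compute and a tool call to move; the robot and the scene stay as the last step left them, time stands still between calls to the robot, and variables do not carry over. Pictures are saved under pics/ and viewed, at most 10 in all, crops included, and the job is handed in when it is done.

Besides the shell and the picture viewer there is one more tool, called after "Request:" as a command line: name --pt "numbers of a row" for each row, then --argument value for the rest. servo_tool: Moves the arm, as the interface text tells. Its arguments: {"type":"object","properties":{"deltas":{"type":"array","items":{"type":"array","items":{"type":"number"}}},"squeeze":{"type":"number"}},"required":["deltas"]}

```bash
mkdir -p pics; ls; cat > h.py <<'E'
import numpy as np, cv2
from station import arm
from scipy.spatial.transform import Rotation as R
def cam(f):
    o=np.array(f["orientation"],float); 
    return (o if o.shape==(3,3) else R.from_euler('xyz',o).as_matrix()), np.array(f["position"],float)
def toworld(f,p):
    r,t=cam(f); return r@np.array(p)+t
def pix2w(f,uv,z):
    r,t=cam(f); d=r@np.linalg.inv(f["K"])@np.array([uv[0],uv[1],1.]); return t+d*(z-t[2])/d[2]
def w2pix(f,p):
    r,t=cam(f); q=f["K"]@(r.T@(np.array(p)-t)); return q[:2]/q[2]
def save(f,n): cv2.imwrite(f"pics/{n}.png",cv2.cvtColor(f["color"],cv2.COLOR_RGB2BGR))
E
python3 - <<'E'
from h import *
s=arm.get_state(); print({k:np.round(v,3).tolist() for k,v in s.items()})
for c in("scene","top"):
    f=arm.grab_frame(c); save(f,c+"0"); print(c,f["position"],f["orientation"],f["K"])
    for n in ["rail","holder1","holder2","holder3","spacer","spacer_grip","spacer_collar","stand","stop_face"]:
        print(n,[(np.round(toworld(f,d["at"]),3).tolist(),round(d["conf"],2)) for d in arm.recognise(n,f)[:4]])
E
```

```text
pics
{'t': 0.0, 'q': [1.436, 0.359, 0.011, -0.0, -1.224, -0.288], 'qd': [0.001, -0.001, -0.0, -0.0, 0.001, -0.001], 'joint_efforts': [-0.0, -58.271, 29.306, 6.997, 0.007, -0.0], 'eef_pos': [0.277, 0.615, 0.226], 'ee_rot': [3.14, -0.0, -0.423], 'force': [-1.008, -0.244, -0.409], 'moment': [-0.033, -0.011, -0.031], 'gripper_force': 0.0, 'width': 0.088}
scene [ 1.17259275 -0.27233692  1.00725123] [-2.48577454 -0.01148597  1.15405462] [[496.65280611   0.         285.80243249]
 [  0.         496.65280611 208.73660692]
 [  0.           0.           1.        ]]
rail [([0.528, -0.143, 0.03], 0.79), ([0.305, -0.19, 0.029], 0.57)]
holder1 [([0.53, -0.191, 0.079], 0.81), ([0.322, -0.159, 0.066], 0.77), ([0.308, -0.197, 0.06], 0.7), ([0.54, -0.145, 0.078], 0.67)]
holder2 [([0.53, -0.191, 0.079], 0.81), ([0.322, -0.159, 0.066], 0.77), ([0.308, -0.197, 0.06], 0.7), ([0.54, -0.145, 0.078], 0.67)]
holder3 [([0.53, -0.191, 0.079], 0.81), ([0.322, -0.159, 0.066], 0.77), ([0.308, -0.197, 0.06], 0.7), ([0.54, -0.145, 0.078], 0.67)]
spacer [([0.466, 0.132, 0.022], 0.65), ([0.461, 0.283, 0.099], 0.6)]
sp
[... 781 characters left out ...]
 0.68), ([0.278, -0.228, 0.077], 0.68), ([0.516, -0.139, 0.093], 0.52)]
holder3 [([0.308, -0.148, 0.095], 0.75), ([0.521, -0.104, 0.094], 0.68), ([0.278, -0.228, 0.077], 0.68), ([0.516, -0.139, 0.093], 0.52)]
spacer [([0.465, 0.139, 0.033], 0.75), ([0.458, 0.288, 0.095], 0.68), ([0.458, 0.279, 0.009], 0.49)]
spacer_grip [([0.463, 0.141, 0.029], 0.97), ([0.463, 0.286, 0.099], 0.66), ([0.729, -0.097, 0.086], 0.65)]
spacer_collar [([0.457, 0.138, 0.034], 0.78), ([0.462, 0.287, 0.097], 0.71), ([0.502, -0.183, 0.093], 0.4)]
stand [([0.458, 0.279, 0.009], 0.57), ([0.463, 0.282, 0.096], 0.48), ([0.728, -0.098, 0.086], 0.17)]
stop_face [([0.515, -0.131, 0.033], 0.91), ([0.295, -0.178, 0.032], 0.74)]
```

View pics/scene0.png

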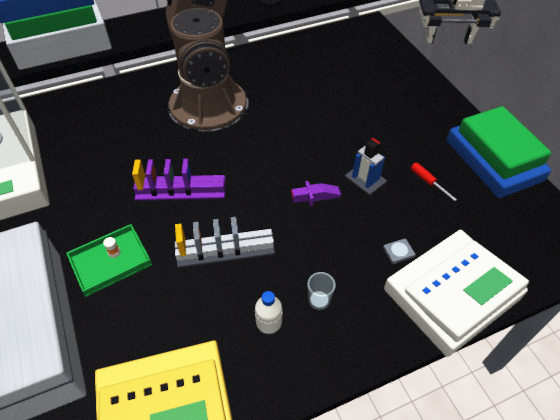

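View pics/top0.png

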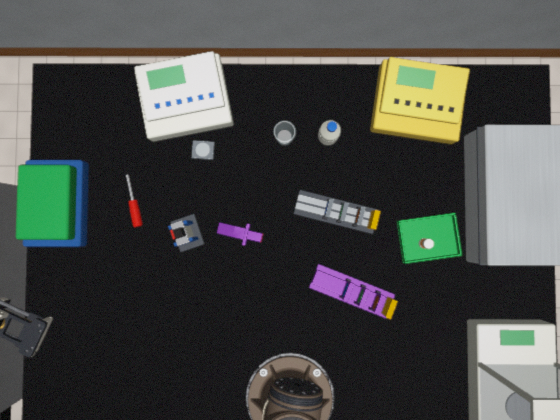

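The scene view shows the aluminium rail with its yellow stop at about (180,240) and three holders at x≈197, 217 and 235. The blue stand with the spacer is at (368,165), with its red stripe at (375,142). The purple rail and purple spacer are decoys. In the top view the rail runs from the stop at (375,219) to (300,203), and the stand is at (185,233).

```bash
python3 - <<'E'
import cv2, numpy as np
t=cv2.imread('pics/top0.png'); s=cv2.imread('pics/scene0.png')
def crop(im,x0,y0,w,h,k):
    c=cv2.resize(im[y0:y0+h,x0:x0+w],None,fx=k,fy=k,interpolation=cv2.INTER_CUBIC)
    for i in range(0,w,10):
        cv2.line(c,(i*k,0),(i*k,6),(0,255,255),1); cv2.putText(c,str(x0+i),(i*k,16),0,.35,(0,255,255),1)
    for j in range(0,h,10):
        cv2.line(c,(0,j*k),(6,j*k),(0,255,255),1); cv2.putText(c,str(y0+j),(8,j*k+4),0,.35,(0,255,255),1)
    return c
cv2.imwrite('pics/c_top.png',np.vstack([crop(t,290,182,99,57,8)]))
a=crop(s,165,210,114,60,7)
cv2.imwrite('pics/c_scene.png',a)
b=crop(t,162,208,50,50,8); c=crop(s,340,130,50,65,8)
H=max(b.shape[0],c.shape[0]); z=np.zeros((H,800,3),np.uint8); z[:b.shape[0],:400]=b; z[:c.shape[0],400:]=c
cv2.imwrite('pics/c_stand.png',z)
E
```

```text
(no output)
```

View pics/c_top.png

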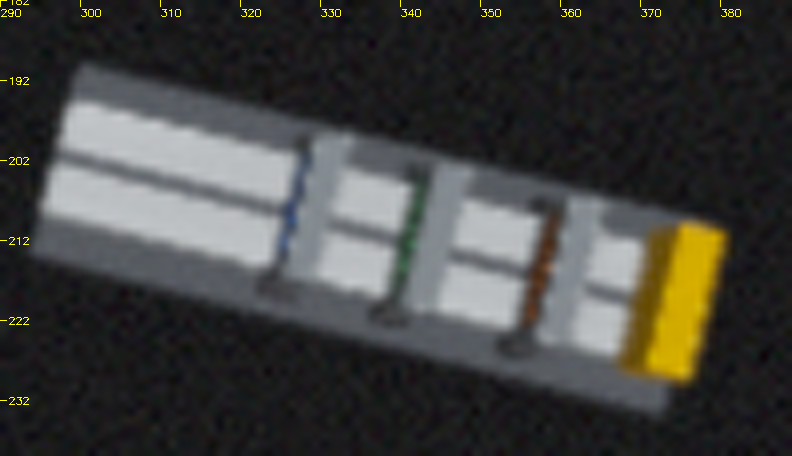

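View pics/c_scene.png

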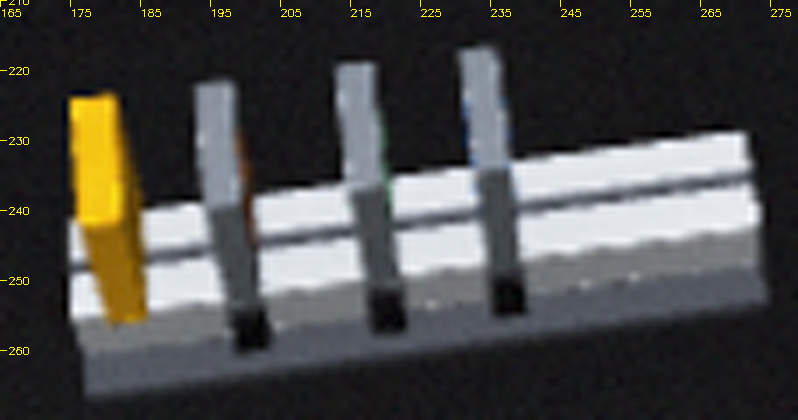

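View pics/c_stand.png

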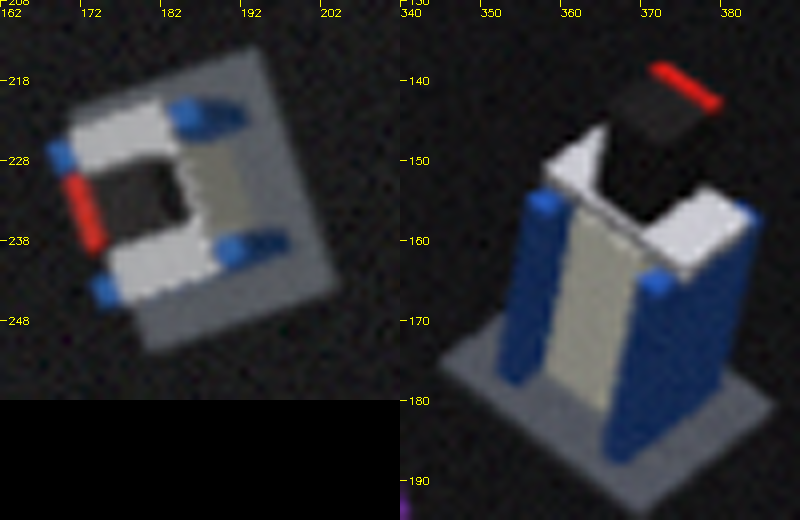

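The crops are sharp enough to measure from. Holder and stop tops (z=90 mm), the collar corners (z=97 mm), the base corners and the toe edge are all visible in both views. I'll turn these pixels into positions and compare the two cameras.

```bash
cat > m.py <<'E'
from h import *
T=arm.grab_frame("top"); S=arm.grab_frame("scene")
def P(f,o,k,c,z): 
    return pix2w(f,[(c[0]+.5)/k-.5+o[0],(c[1]+.5)/k-.5+o[1]],z)[:2]
tr=lambda c,z:P(T,(290,182),8,c,z); sr=lambda c,z:P(S,(165,210),7,c,z)
ts=lambda c,z:P(T,(162,208),8,c,z); ss=lambda c,z:P(S,(340,130),8,(c[0]-400,c[1]),z)
np.set_printoptions(precision=4,suppress=True)
tq={'stop':(686,302),'h1':(571,272),'h2':(440,240),'h3':(320,209)}
sq={'stop':(97,158),'h1':(219,143),'h2':(363,125),'h3':(486,108)}
for n in tq: print(n,tr(tq[n],.09),sr(sq[n],.09))
for f,q in((tr,tq),(sr,sq)):
    d=f(q['h3'],.09)-f(q['stop'],.09); print('yaw',np.degrees(np.arctan2(-d[0],d[1])), [np.linalg.norm(f(q[b],.09)-f(q[a],.09))*1e3 for a,b in(('stop','h1'),('h1','h2'),('h2','h3'))])
# rail long foot edges in top, slot
for a,b,z in(((33,255),(663,413),.01),((82,62),(300,118),.01),((66,156),(280,210),.03)):
    d=tr(a,z)-tr(b,z); print('edge yaw',np.degrees(np.arctan2(-d[0],d[1])),np.linalg.norm(d))
for a,b,z in(((760,222),(72,318),.03),((745,131),(250,197),.03)):
    d=sr(a,z)-sr(b,z); print('s edge yaw',np.degrees(np.arctan2(-d[0],d[1])))
# stand
c=[ts(p,.097) for p in((70,130),(160,100),(217,268),(120,303))]
print('collar top',np.mean(c,0)); 
A,B,C=[ss(p,.097) for p in((547,163),(685,275),(752,210))]; print('collar scene',(A+C)/2,'AB',np.linalg.norm(A-B),'BC',np.linalg.norm(B-C))
y=lambda d:np.degrees(np.arctan2(d[1],d[0]))
print('yaws',y(c[0]-c[3]),y(c[1]-c[2]),y(B-A))
b=[ts(p,.005) for p in((257,45),(340,285),(150,352))]; print('base c',(b[0]+b[2])/2,y(b[0]-b[1]),y(b[2]-b[1])-90,np.linalg.norm(b[0]-b[1]),np.linalg.norm(b[2]-b[1]))
b2=[ss(p,.005) for p in((440,362),(642,514),(776,406))]; print('base s',(b2[0]+b2[2])/2,y(b2[1]-b2[0]),y(b2[2]-b2[1])-90,np.linalg.norm(b2[0]-b2[1]),np.linalg.norm(b2[2]-b2[1]))
np.savez('tmp.npz')
yw=np.radians(18.5)
for nm,q,cc in(('t',[ts((244,150),.011),ts((250,205),.011)],np.mean(c,0)),('s',[ss((545,378),.011),ss((605,412),.011)],(A+C)/2)):
    for p in q: d=p-cc; print('face y',nm,-d[0]*np.sin(yw)+d[1]*np.cos(yw))
E
python3 m.py
```

```text
stop [ 0.4953 -0.2238] [ 0.4965 -0.2248]
h1 [ 0.5051 -0.1859] [ 0.5064 -0.1873]
h2 [ 0.5155 -0.1426] [ 0.518  -0.1425]
h3 [ 0.5257 -0.1029] [ 0.5274 -0.1038]
yaw -14.112360268038035 [np.float64(39.195631566039374), np.float64(44.52302923962542), np.float64(40.958991738545784)]
yaw -14.325339425580198 [np.float64(38.828514586719365), np.float64(46.21032706622172), np.float64(39.86728772530986)]
edge yaw -13.907801934044352 0.2288511392101013
edge yaw -14.281797274429227 0.07964376235093036
edge yaw -14.01469169497763 0.07676136132269468
s edge yaw -13.907439656883701
s edge yaw -14.119780653365277
collar top [0.4586 0.2928]
collar scene [0.4582 0.291 ] AB 0.061714480136164616 BC 0.0371399839944417
yaws 16.969362895533404 19.50319676850055 15.06684968234475
base c [0.4586 0.2922] 19.75468290275951 19.614458512083644 0.09016120510811636 0.071029693588793
base s [0.4603 0.2893] 19.238624793299895 19.564320474286816 0.0897295226322209 0.06843423933085584
face y t -0.020554524437507563
face y t -0.016658059935155744
face y s -0.020470926366511037
face y s -0.01668116681222308
```

Request:
servo_tool --pt "-1 0 0 0 0 0 -6.25" --pt "-1 0 0 0 0 0 -6.25" --pt "-1 0 0 0 0 0 -6.25" --pt "-1 0 0 0 0 0 -6.25" --pt "-1 0 0 0 0 0 -6.25" --pt "-1 0 0 0 0 0 -6.25" --pt "-1 0 0 0 0 0 -6.25" --pt "-1 4.9 28 2 0 0 0" --pt "-1 4.9 28 2 0 0 0" --pt "-1 4.9 28 2 0 0 0" --pt "-1 4.9 28 2 0 0 0" --pt "-1 4.9 28 2 0 0 0" --pt "-1 4.9 28 2 0 0 0" --pt "-1 4.9 28 2 0 0 0" --pt "-1 4.9 28 2 0 0 0" --pt "-1 4.9 28 2 0 0 0" --pt "-1 4.9 28 2 0 0 0" --pt "-1 4.9 28 2 0 0 0" --pt "-1 4.9 28 2 0 0 0" --pt "-1 4.9 28 2 0 0 0" --squeeze 40

```text
t: 2.77
eef_pos: [0.4592, 0.2925, 0.2008]
ee_rot: [-3.141, -0.001, 0.341]
force: [1.3, 0.3, -0.4]
width: 0.0874
gripper_force: 0.0
```

Request:
servo_tool --pt "-1 -0.5 1.4 12 0 0 0" --pt "-1 0 0 16 0 0 0" --pt "-1 0 0 16 0 0 0" --pt "-1 0 0 16 0 0 0" --pt "-1 0 0 14 0 0 0" --pt "-1 0 0 12 0 0 0" --pt "-1 0 0 8 0 0 0" --pt "-1 0 0 4 0 0 0" --pt "-1 0 0 0 0 0 0"

```text
t: 3.52
eef_pos: [0.4584, 0.292, 0.1019]
ee_rot: [3.141, 0.001, 0.341]
force: [-0.3, 0.3, -0.8]
width: 0.0877
gripper_force: 0.0
```

```bash
python3 - <<'E'
from h import *
f=arm.grab_frame("scene"); s=arm.get_state(); print(s["eef_pos"],s["ee_rot"],s["force"])
c=cv2.cvtColor(f["color"],cv2.COLOR_RGB2BGR)[90:200,310:430]; cv2.imwrite("pics/g.png",cv2.resize(c,None,fx=5,fy=5,interpolation=cv2.INTER_CUBIC))
E
```

```text
[0.45874755 0.2923089  0.10263669] [3.14135939e+00 1.27287988e-04 3.40892619e-01] [ 0.3676328  -0.93875148 -0.28913425]
```

View pics/g.png

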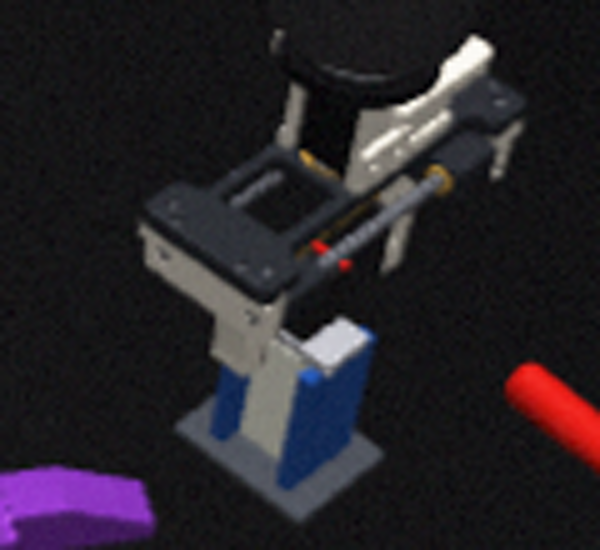

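The fingers straddle the grip, with the red stripe between them, so I'll close and watch the grip force.

Request:
servo_tool --pt "1 0 0 0 0 0 0" --pt "1 0 0 0 0 0 0" --pt "1 0 0 0 0 0 0" --pt "1 0 0 0 0 0 0" --pt "1 0 0 0 0 0 0" --pt "1 0 0 0 0 0 0" --pt "1 0 0 0 0 0 0" --pt "1 0 0 0 0 0 0" --pt "1 0 0 0 0 0 0" --pt "1 0 0 0 0 0 0" --pt "1 0 0 0 0 0 0" --pt "1 0 0 0 0 0 0" --squeeze 45

```text
t: 4.57
eef_pos: [0.4587, 0.2922, 0.1026]
ee_rot: [3.142, 0.0, 0.341]
force: [-0.1, -1.2, -0.8]
width: 0.0297
gripper_force: 45.0
```

Request:
servo_tool --pt "1 0 0 -4 0 0 0" --pt "1 0 0 -8 0 0 0" --pt "1 0 0 -12 0 0 0" --pt "1 0 0 -14 0 0 0" --pt "1 0 0 -14 0 0 0" --pt "1 0 0 -14 0 0 0" --pt "1 0 0 -14 0 0 0" --pt "1 0 0 -14 0 0 0" --pt "1 0 0 -10 0 0 0" --pt "1 0 0 -6 0 0 0" --pt "1 0 0 0 0 0 0" --pt "1 0 0 0 0 0 0"

```text
t: 5.57
eef_pos: [0.4585, 0.2922, 0.2124]
ee_rot: [-3.141, 0.0, 0.341]
force: [-0.4, -0.5, -2.0]
width: 0.03
gripper_force: 45.0
```

```bash
python3 - <<'E'
from h import *
f=arm.grab_frame("scene"); s=arm.get_state(); print(s["eef_pos"],s["ee_rot"],s["force"],s["moment"])
u,v=w2pix(f,[.459,.291,.16]).astype(int);x0,y0=u-40,v-35
c=cv2.cvtColor(f["color"],cv2.COLOR_RGB2BGR)[y0:y0+70,x0:x0+80]; cv2.imwrite("pics/lift.png",cv2.resize(c,None,fx=8,fy=8,interpolation=cv2.INTER_CUBIC)); print(x0,y0)
# expected pixel of features: toe bottom / collar for face offsets
e=np.array(s["eef_pos"]); yw=s["ee_rot"][2]; X=np.array([np.cos(yw),np.sin(yw),0]);Y=np.array([-np.sin(yw),np.cos(yw),0])
toe=e-[0,0,.092]
for nm,lx,ly,lz in(('collar +x-y bot',.03,-.016,.078),('collar -x-y bot',-.03,-.016,.078),('collar +x+y bot',.03,.016,.078))+tuple((f'toe {sx} {o}',sx*.015,-o,0) for sx in(1,-1) for o in(.0115,.016,.0205)):
    p=w2pix(f,toe+X*lx+Y*ly+[0,0,lz]); print(nm,np.round((p-[x0,y0]+.5)*8-.5,0))
E
```

```text
[0.45827317 0.29200458 0.21188948] [3.14138380e+00 1.00991655e-03 3.40622613e-01] [ 1.52276511  0.12670279 -2.93791793] [-0.09785772 -0.05125712 -0.01897381]
334 100
collar +x-y bot [393. 266.]
collar -x-y bot [238. 163.]
collar +x+y bot [463. 214.]
toe 1 0.0115 [323. 418.]
toe 1 0.016 [314. 425.]
toe 1 0.0205 [304. 432.]
toe -1 0.0115 [250. 367.]
toe -1 0.016 [241. 374.]
toe -1 0.0205 [231. 381.]
```

View pics/lift.png

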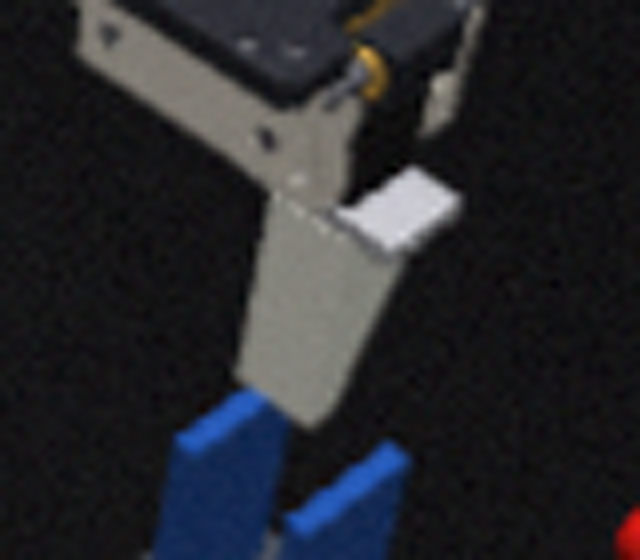

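The toe's lower corners are near (235,378) and (310,430). That puts the straight face about 18 mm from the grip's centre line, which agrees with the first estimate. Next I move above gap 1.

Request:
servo_tool --pt "1 0 0 0 0 0 5.6" --pt "1 0 0 0 0 0 5.6" --pt "1 0 0 0 0 0 5.6" --pt "1 0 0 0 0 0 5.6" --pt "1 0 0 0 0 0 5.6" --pt "1 0 0 0 0 0 5.6" --pt "1 8 20 0 0 0 0" --pt "1 12 34 0 0 0 0" --pt "1 12 35 0 0 0 0" --pt "1 12 35 0 0 0 0" --pt "1 12 35 0 0 0 0" --pt "1 12 35 0 0 0 0" --pt "1 12 35 0 0 0 0" --pt "1 12 35 0 0 0 0" --pt "1 12 35 0 0 0 0" --pt "1 12 35 0 0 0 0" --pt "1 12 35 0 0 0 0" --pt "1 12 35 0 0 0 0" --pt "1 12 35 0 0 0 0" --pt "1 10 20 0 0 0 0"

```text
t: 7.28
eef_pos: [0.5032, -0.1953, 0.2115]
ee_rot: [3.141, 0.002, -0.247]
force: [0.3, -0.0, -2.1]
width: 0.03
gripper_force: 45.0
```

```bash
cat >> h.py <<'E'
A=np.array([.4977,-.2175]); yw=np.radians(-14.1); RY=np.array([-np.sin(yw),np.cos(yw)]); RX=np.array([np.cos(yw),np.sin(yw)])
def st(n=8):
    P=[];F=[];M=[]
    for i in range(n):
        arm.grab_frame("top"); s=arm.get_state(); P.append(s["eef_pos"]);F.append(s["force"]);M.append(s["moment"])
    p=np.mean(P,0);f=np.mean(F,0);m=np.mean(M,0);r=np.degrees(s["ee_rot"])
    print("rail x %.2f y %.2f z %.2f mm | yaw %.2f rp %.2f %.2f| Fx %.2f Fy %.2f Fz %.2f | Mx %.3f | t %.2f sd %s"%((p[:2]-A)@RX*1e3,(p[:2]-A)@RY*1e3,p[2]*1e3,r[2],r[0],r[1],f[:2]@RX,f[:2]@RY,f[2],m[:2]@RX,s["t"],np.round(np.std(F,0),2)))
E
python3 -c "
from h import *
st(6)"
```

```text
rail x 0.06 y 24.37 z 211.34 mm | yaw -14.07 rp -180.00 0.07| Fx 0.52 Fy -0.20 Fz -2.05 | Mx -0.064 | t 7.58 sd [1.27 1.51 1.14]
```

Request:
servo_tool --pt "1 0 0.5 6 0 0 0" --pt "1 0 0.5 8 0 0 0" --pt "1 0 0 6 0 0 0" --pt "1 0 0 4 0 0 0" --pt "1 0 0 3 0 0 0" --pt "1 0 0 3 0 0 0" --pt "1 0 0 3 0 0 0" --pt "1 0 0 3 0 0 0" --pt "1 0 0 3 0 0 0" --pt "1 0 0 3 0 0 0" --pt "1 0 0 2 0 0 0" --pt "1 0 0 0 0 0 0"

```text
t: 8.58
eef_pos: [0.5036, -0.1933, 0.1681]
ee_rot: [3.142, 0.001, -0.246]
force: [0.1, -0.1, -1.8]
width: 0.0296
gripper_force: 45.0
```

```bash
python3 - <<'E'
from h import *
st(6)
f=arm.grab_frame("scene"); x0,y0=160,180
c=cv2.cvtColor(f["color"],cv2.COLOR_RGB2BGR)[y0:y0+90,x0:x0+115]; cv2.imwrite("pics/gap1.png",cv2.resize(c,None,fx=6,fy=6,interpolation=cv2.INTER_CUBIC))
E
```

```text
rail x 0.23 y 24.95 z 168.64 mm | yaw -14.07 rp -180.00 -0.02| Fx 0.13 Fy -0.19 Fz -2.32 | Mx -0.016 | t 8.88 sd [0.49 0.37 0.47]
```

View pics/gap1.png

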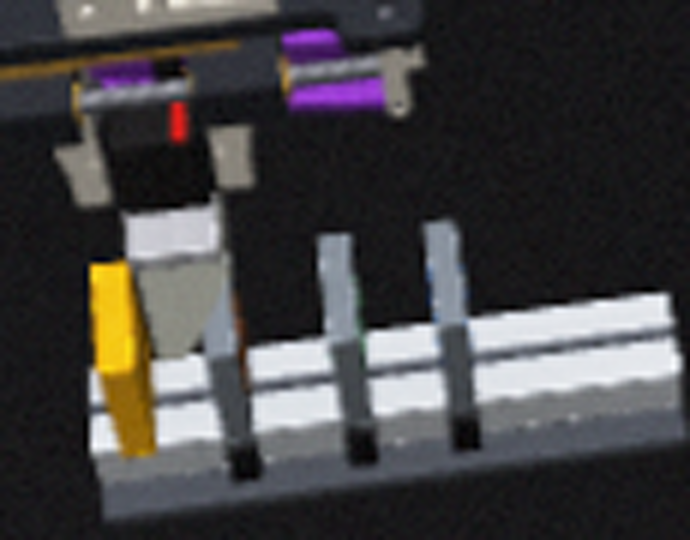

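The picture shows the blade in gap 1: the toe spans x≈150–195 at y≈350, clear of both the stop (128–150) and holder 1 (205–240). Next I feel for the stop.

Request:
servo_tool --pt "1 0 1 0 0 0 0" --pt "1 0 1 0 0 0 0" --pt "1 0 1 0 0 0 0" --pt "1 0 0.5 0 0 0 0" --pt "1 0 0.5 0 0 0 0" --pt "1 0 0 0 0 0 0" --pt "1 0 0 0 0 0 0"

```text
t: 9.52
eef_pos: [0.503, -0.1973, 0.1686]
ee_rot: [3.142, -0.0, -0.246]
force: [0.1, -0.4, -3.2]
width: 0.0302
gripper_force: 45.0
```

```bash
python3 -c "
from h import *
st(5)"
```

```text
rail x 0.17 y 20.98 z 168.55 mm | yaw -14.07 rp -180.00 -0.00| Fx -0.01 Fy -0.34 Fz -2.27 | Mx -0.015 | t 9.77 sd [0.52 0.53 0.34]
```

Request:
servo_tool --pt "1 0 0.5 0 0 0 0" --pt "1 0 0.5 0 0 0 0" --pt "1 0 0.5 0 0 0 0" --pt "1 0 0.5 0 0 0 0" --pt "1 0 0 0 0 0 0" --pt "1 0 0 0 0 0 0"

```text
t: 10.27
eef_pos: [0.5024, -0.1992, 0.1686]
ee_rot: [3.142, -0.0, -0.246]
force: [-0.5, 0.1, -2.2]
width: 0.0298
gripper_force: 45.0
```

```bash
python3 -c "
from h import *
st(5)"
```

```text
rail x 0.15 y 18.98 z 168.56 mm | yaw -14.07 rp -180.00 -0.00| Fx -0.27 Fy -0.30 Fz -2.22 | Mx 0.007 | t 10.52 sd [0.68 0.52 0.36]
```

Request:
servo_tool --pt "1 0 0.4 0 0 0 0" --pt "1 0 0.3 0 0 0 0" --pt "1 0 0.3 0 0 0 0" --pt "1 0 0 0 0 0 0" --pt "1 0 0 0 0 0 0"

```text
t: 10.93
eef_pos: [0.5022, -0.2001, 0.1686]
ee_rot: [-3.142, 0.0, -0.246]
force: [0.7, -0.2, -2.6]
width: 0.0301
gripper_force: 45.0
```

```bash
python3 -c "
from h import *
st(5)"
```

```text
rail x 0.17 y 17.97 z 168.56 mm | yaw -14.08 rp -180.00 -0.00| Fx -0.04 Fy 0.41 Fz -2.45 | Mx -0.035 | t 11.18 sd [0.49 0.32 0.28]
```

Request:
servo_tool --pt "1 0 0.3 0 0 0 0" --pt "1 0 0.2 0 0 0 0" --pt "1 0 0 0 0 0 0" --pt "1 0 0 0 0 0 0"

```text
t: 11.52
eef_pos: [0.5021, -0.2006, 0.1686]
ee_rot: [3.142, 0.0, -0.246]
force: [-0.9, -0.2, -2.4]
width: 0.0298
gripper_force: 45.0
```

```bash
python3 -c "
from h import *
st(5)"
```

```text
rail x 0.16 y 17.47 z 168.57 mm | yaw -14.08 rp -180.00 0.00| Fx -0.09 Fy 0.05 Fz -2.31 | Mx -0.006 | t 11.77 sd [0.65 0.34 0.34]
```

Request:
servo_tool --pt "1 0 0.3 0 0 0 0" --pt "1 0 0.3 0 0 0 0" --pt "1 0 0.2 0 0 0 0" --pt "1 0 0 0 0 0 0" --pt "1 0 0 0 0 0 0"

```text
t: 12.18
eef_pos: [0.502, -0.2012, 0.1686]
ee_rot: [-3.141, -0.0, -0.246]
force: [-0.4, 1.6, -1.9]
width: 0.0299
gripper_force: 45.0
```

```bash
python3 -c "
from h import *
st(5)"
```

```text
rail x 0.18 y 16.81 z 168.56 mm | yaw -14.07 rp -179.99 -0.01| Fx -0.49 Fy 1.17 Fz -1.82 | Mx 0.728 | t 12.43 sd [0.23 0.5  0.42]
```

Contact with the stop came at rail y≈17.0, shown by the jump in the moment. Next I descend to just before the slope meets holder 1.

Request:
servo_tool --pt "1 0 0 2 0 0 0" --pt "1 0 0 3 0 0 0" --pt "1 0 0 3 0 0 0" --pt "1 0 0 3 0 0 0" --pt "1 0 0 3 0 0 0" --pt "1 0 0 3 0 0 0" --pt "1 0 0 2 0 0 0" --pt "1 0 0 1 0 0 0" --pt "1 0 0 0 0 0 0"

```text
t: 13.18
eef_pos: [0.5018, -0.2012, 0.1482]
ee_rot: [-3.141, 0.0, -0.246]
force: [0.8, 3.1, -2.7]
width: 0.0299
gripper_force: 45.0
```

```bash
python3 -c "
from h import *
st(5)"
```

```text
rail x 0.00 y 16.76 z 148.38 mm | yaw -14.08 rp -179.99 0.02| Fx -0.07 Fy 3.24 Fz -3.20 | Mx 1.454 | t 13.43 sd [0.51 0.25 0.25]
```

Request:
servo_tool --pt "1 0 0 1.5 0 0 0" --pt "1 0 0 1.5 0 0 0" --pt "1 0 0 1.5 0 0 0" --pt "1 0 0 1.5 0 0 0" --pt "1 0 0 1 0 0 0" --pt "1 0 0 0 0 0 0"

```text
t: 13.93
eef_pos: [0.5033, -0.2017, 0.1432]
ee_rot: [3.141, -0.003, -0.245]
force: [0.6, 4.6, 6.3]
width: 0.0298
gripper_force: 45.0
```

```bash
python3 -c "
from h import *
st(4)"
```

```text
rail x 1.62 y 16.72 z 143.18 mm | yaw -14.02 rp 179.99 -0.20| Fx -1.12 Fy 3.77 Fz 6.92 | Mx 1.832 | t 14.13 sd [0.09 0.4  0.55]
```

Request:
servo_tool --pt "1 0 -0.2 1 0 0 0" --pt "1 0 -0.2 1 0 0 0" --pt "1 0 -0.1 1 0 0 0" --pt "1 0 0 1 0 0 0" --pt "1 0 0 0 0 0 0"

```text
t: 14.55
eef_pos: [0.5037, -0.2017, 0.1394]
ee_rot: [3.141, -0.004, -0.245]
force: [1.4, 0.8, 6.6]
width: 0.0299
gripper_force: 45.0
```

```bash
python3 -c "
from h import *
st(4)"
```

```text
rail x 1.99 y 16.81 z 139.41 mm | yaw -14.01 rp 179.95 -0.23| Fx 0.25 Fy 1.38 Fz 6.87 | Mx 0.847 | t 14.75 sd [0.03 0.44 0.53]
```

Request:
servo_tool --pt "1 0 -0.2 1 0 0 0" --pt "1 0 -0.2 1 0 0 0" --pt "1 0 -0.2 1 0 0 0" --pt "1 0 -0.2 1 0 0 0" --pt "1 0 0 0 0 0 0"

```text
t: 15.17
eef_pos: [0.5037, -0.2015, 0.1353]
ee_rot: [3.14, -0.004, -0.245]
force: [0.2, -2.7, 6.2]
width: 0.0296
gripper_force: 45.0
```

```bash
python3 -c "
from h import *
st(4)"
```

```text
rail x 1.88 y 16.98 z 135.33 mm | yaw -14.02 rp 179.91 -0.21| Fx 1.20 Fy -2.41 Fz 5.63 | Mx -0.574 | t 15.37 sd [0.18 0.33 0.52]
```

Request:
servo_tool --pt "1 0 0 1.5 0 0 0" --pt "1 0 0 1.5 0 0 0" --pt "1 0 0 1.5 0 0 0" --pt "1 0 0 1.5 0 0 0" --pt "1 0 0 1.5 0 0 0" --pt "1 0 0 1.5 0 0 0" --pt "1 0 0 1 0 0 0" --pt "1 0 0 0 0 0 0"

```text
t: 16.03
eef_pos: [0.5013, -0.2008, 0.1229]
ee_rot: [3.14, 0.002, -0.246]
force: [-0.2, -5.6, -1.4]
width: 0.0301
gripper_force: 45.0
```

```bash
python3 -c "
from h import *
st(4)"
```

```text
rail x -0.55 y 17.11 z 122.94 mm | yaw -14.07 rp 179.93 0.10| Fx 0.43 Fy -5.77 Fz -1.38 | Mx -2.254 | t 16.23 sd [0.35 0.17 0.47]
```

Request:
servo_tool --pt "1 0 0.3 0.7 0 0 0" --pt "1 0 0.3 0.7 0 0 0" --pt "1 0 0 0.7 0 0 0" --pt "1 0 0 0.7 0 0 0" --pt "1 0 0 0 0 0 0" --pt "1 0 0 0 0 0 0"

```text
t: 16.73
eef_pos: [0.5016, -0.2009, 0.1214]
ee_rot: [3.141, 0.001, -0.245]
force: [-4.2, -1.9, 9.0]
width: 0.0297
gripper_force: 45.0
```

```bash
python3 -c "
from h import *
st(4)"
```

```text
rail x -0.26 y 17.04 z 121.42 mm | yaw -14.05 rp 179.96 0.04| Fx -3.65 Fy -2.98 Fz 9.27 | Mx -1.279 | t 16.93 sd [0.3  0.4  0.34]
```

Gap 1 is seated: rail contact came at TCP z=121.4, with the straight face on the stop. Next I lift out and move over gap 2.

Request:
servo_tool --pt "1 0 0 -2 0 0 0" --pt "1 0 0 -3 0 0 0" --pt "1 0 0 -4 0 0 0" --pt "1 0 0 -5 0 0 0" --pt "1 0 0 -6 0 0 0" --pt "1 0 0 -8 0 0 0" --pt "1 0 0 -10 0 0 0" --pt "1 0 0 -10 0 0 0" --pt "1 0 0 -10 0 0 0" --pt "1 0 0 -10 0 0 0" --pt "1 0 0 -5 0 0 0" --pt "1 0 -4 0 0 0 0" --pt "1 0 -10 0 0 0 0" --pt "1 0 -12 0 0 0 0" --pt "1 0 -12 0 0 0 0" --pt "1 0 -6 0 0 0 0" --pt "1 0 -3.6 0 0 0 0" --pt "1 0 0 0 0 0 0" --pt "1 0 0 0 0 0 0"

```text
t: 18.52
eef_pos: [0.5137, -0.1542, 0.1936]
ee_rot: [3.141, 0.0, -0.245]
force: [-0.0, -0.3, -2.1]
width: 0.0298
gripper_force: 45.0
```

```bash
python3 - <<'E'
from h import *
st(4)
exec(open('m.py').read().split("tq={")[0].split("from h import *")[1])
c=cv2.cvtColor(S["color"],cv2.COLOR_RGB2BGR)[205:271,160:280]
d=cv2.cvtColor(T["color"],cv2.COLOR_RGB2BGR)[182:239,290:389]
cv2.imwrite("pics/after1.png",cv2.resize(c,None,fx=6,fy=6,interpolation=cv2.INTER_CUBIC))
E
```

```text
rail x 0.09 y 64.81 z 193.68 mm | yaw -14.10 rp 180.00 0.01| Fx 0.04 Fy 0.35 Fz -2.11 | Mx -0.031 | t 18.72 sd [0.63 0.68 0.53]
```

View pics/after1.png

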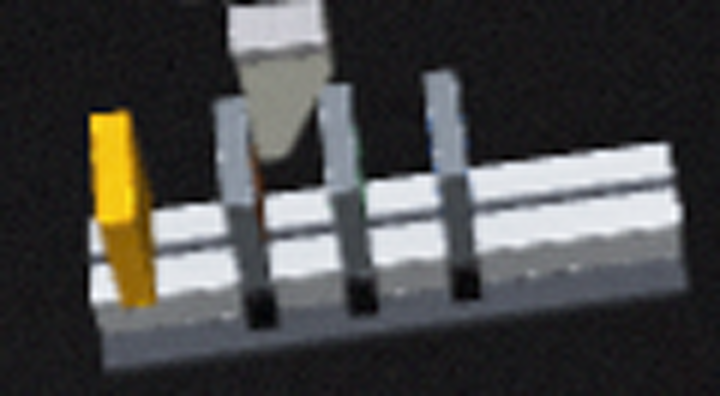

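Holder 1 has moved outward and the blade hangs over gap 2 (toe at about (275,155), between the holders at x≈235 and 340). Next I descend and approach holder 1.

Request:
servo_tool --pt "1 0 0 3 0 0 0" --pt "1 0 0 5 0 0 0" --pt "1 0 0 5 0 0 0" --pt "1 0 0 5 0 0 0" --pt "1 0 0 4 0 0 0" --pt "1 0 0 3 0 0 0" --pt "1 0 0 2 0 0 0" --pt "1 0 0.7 0 0 0 0" --pt "1 0 0.8 0 0 0 0" --pt "1 0 0.7 0 0 0 0" --pt "1 0 0.5 0 0 0 0" --pt "1 0 0.3 0 0 0 0" --pt "1 0 0 0 0 0 0" --pt "1 0 0 0 0 0 0"

```text
t: 19.98
eef_pos: [0.513, -0.1575, 0.1669]
ee_rot: [-3.142, -0.0, -0.246]
force: [-0.9, -0.5, -2.1]
width: 0.0299
gripper_force: 45.0
```

```bash
python3 -c "
from h import *
st(5)"
```

```text
rail x 0.15 y 61.98 z 166.81 mm | yaw -14.07 rp -180.00 -0.00| Fx -0.01 Fy 0.37 Fz -1.83 | Mx -0.019 | t 20.23 sd [0.43 0.12 0.2 ]
```

Request:
servo_tool --pt "1 0 0.4 0 0 0 0" --pt "1 0 0.3 0 0 0 0" --pt "1 0 0 0 0 0 0" --pt "1 0 0 0 0 0 0"

```text
t: 20.57
eef_pos: [0.5127, -0.1581, 0.1667]
ee_rot: [3.142, 0.0, -0.246]
force: [0.0, 0.7, -3.0]
width: 0.03
gripper_force: 45.0
```

```bash
python3 -c "
from h import *
st(4)"
```

```text
rail x 0.15 y 61.27 z 166.76 mm | yaw -14.07 rp 180.00 0.00| Fx -0.56 Fy -0.02 Fz -1.77 | Mx -0.029 | t 20.77 sd [0.49 0.34 0.55]
```

Request:
servo_tool --pt "1 0 0.2 0 0 0 0" --pt "1 0 0.2 0 0 0 0" --pt "1 0 0 0 0 0 0" --pt "1 0 0 0 0 0 0"

```text
t: 21.1
eef_pos: [0.5127, -0.1584, 0.1668]
ee_rot: [-3.141, -0.0, -0.246]
force: [0.5, 1.5, -2.2]
width: 0.0298
gripper_force: 45.0
```

```bash
python3 -c "
from h import *
st(4)"
```

```text
rail x 0.15 y 60.93 z 166.76 mm | yaw -14.07 rp -180.00 -0.00| Fx -0.19 Fy 0.33 Fz -2.11 | Mx 0.261 | t 21.30 sd [0.61 0.76 0.31]
```

Request:
servo_tool --pt "1 0 0 2 0 0 0" --pt "1 0 0 3 0 0 0" --pt "1 0 0 3 0 0 0" --pt "1 0 0 3 0 0 0" --pt "1 0 0 3 0 0 0" --pt "1 0 0 2.5 0 0 0" --pt "1 0 0 1 0 0 0" --pt "1 0 0 0 0 0 0" --pt "1 0 0 0 0 0 0"

```text
t: 22.05
eef_pos: [0.5126, -0.1584, 0.1491]
ee_rot: [3.142, 0.0, -0.246]
force: [-0.4, 0.9, -2.1]
width: 0.0299
gripper_force: 45.0
```

```bash
python3 -c "
from h import *
st(5)"
```

```text
rail x 0.11 y 60.90 z 149.30 mm | yaw -14.07 rp -180.00 -0.00| Fx 0.02 Fy 1.33 Fz -2.97 | Mx 0.568 | t 22.30 sd [0.72 0.14 0.16]
```

Request:
servo_tool --pt "1 0 0 1.5 0 0 0" --pt "1 0 0 1.5 0 0 0" --pt "1 0 -0.2 1 0 0 0" --pt "1 0 0 0 0 0 0" --pt "1 0 0 0 0 0 0"

```text
t: 22.72
eef_pos: [0.5126, -0.1584, 0.1451]
ee_rot: [3.141, 0.0, -0.246]
force: [-0.1, -0.1, -1.9]
width: 0.0296
gripper_force: 45.0
```

```bash
python3 -c "
from h import *
st(4)"
```

```text
rail x 0.07 y 60.99 z 145.23 mm | yaw -14.08 rp 179.99 0.01| Fx -0.35 Fy 0.24 Fz -2.63 | Mx 0.102 | t 22.92 sd [0.56 0.26 0.29]
```

Request:
servo_tool --pt "1 0 0 1 0 0 0" --pt "1 0 -0.1 1 0 0 0" --pt "1 0 -0.2 1 0 0 0" --pt "1 0 0 0 0 0 0"

```text
t: 23.25
eef_pos: [0.513, -0.1584, 0.1427]
ee_rot: [3.141, -0.001, -0.245]
force: [-1.3, -3.8, 2.1]
width: 0.0297
gripper_force: 45.0
```

```bash
python3 -c "
from h import *
st(4)"
```

```text
rail x 0.39 y 61.02 z 142.72 mm | yaw -14.06 rp 179.97 -0.03| Fx -0.71 Fy -3.41 Fz 3.91 | Mx -1.253 | t 23.45 sd [0.09 0.23 0.89]
```

Request:
servo_tool --pt "1 0 -0.2 1 0 0 0" --pt "1 0 0 1 0 0 0" --pt "1 0 0 1 0 0 0" --pt "1 0 0 1 0 0 0" --pt "1 0 0 0 0 0 0"

```text
t: 23.87
eef_pos: [0.5133, -0.1584, 0.1389]
ee_rot: [3.141, -0.001, -0.245]
force: [-1.1, -5.1, 4.6]
width: 0.0295
gripper_force: 45.0
```

```bash
python3 -c "
from h import *
st(4)"
```

```text
rail x 0.83 y 61.11 z 138.90 mm | yaw -14.06 rp 179.96 -0.08| Fx 0.22 Fy -4.87 Fz 4.93 | Mx -1.982 | t 24.07 sd [0.19 0.19 0.2 ]
```

Request:
servo_tool --pt "1 0 0 1.2 0 0 0" --pt "1 0 0 1.2 0 0 0" --pt "1 0 0 1.2 0 0 0" --pt "1 0 0.1 1.2 0 0 0" --pt "1 0 0 1.2 0 0 0" --pt "1 0 0 0 0 0 0"

```text
t: 24.57
eef_pos: [0.5131, -0.1584, 0.1322]
ee_rot: [3.141, -0.001, -0.246]
force: [0.9, -5.2, -0.7]
width: 0.0298
gripper_force: 45.0
```

```bash
python3 -c "
from h import *
st(4)"
```

```text
rail x 0.62 y 61.11 z 132.22 mm | yaw -14.07 rp 179.97 -0.05| Fx 2.09 Fy -5.31 Fz -0.46 | Mx -2.079 | t 24.77 sd [0.24 0.27 0.23]
```

Request:
servo_tool --pt "1 0 0.1 1.5 0 0 0" --pt "1 0 0.1 1.5 0 0 0" --pt "1 0 0 1.5 0 0 0" --pt "1 0 0 1.5 0 0 0" --pt "1 0 0 1.5 0 0 0" --pt "1 0 0 1 0 0 0" --pt "1 0 0 1 0 0 0" --pt "1 0 0 0.8 0 0 0" --pt "1 0 0 0.8 0 0 0" --pt "1 0 0 0.8 0 0 0" --pt "1 0 0 0.5 0 0 0" --pt "1 0 0 0 0 0 0" --pt "1 0 0 0 0 0 0"

```text
t: 25.85
eef_pos: [0.5126, -0.1582, 0.1213]
ee_rot: [3.141, -0.0, -0.245]
force: [-7.0, -2.3, 16.2]
width: 0.0297
gripper_force: 45.0
```

```bash
python3 -c "
from h import *
st(4)"
```

```text
rail x 0.07 y 61.10 z 121.37 mm | yaw -14.04 rp 179.97 -0.02| Fx -5.66 Fy -3.78 Fz 16.35 | Mx -1.372 | t 26.05 sd [0.43 0.19 0.36]
```

Gap 2 is seated. Next, gap 3.

Request:
servo_tool --pt "1 0 0 -2 0 0 0" --pt "1 0 0 -3 0 0 0" --pt "1 0 0 -4 0 0 0" --pt "1 0 0 -5 0 0 0" --pt "1 0 0 -6 0 0 0" --pt "1 0 0 -8 0 0 0" --pt "1 0 0 -10 0 0 0" --pt "1 0 0 -10 0 0 0" --pt "1 0 0 -10 0 0 0" --pt "1 0 0 -10 0 0 0" --pt "1 0 0 -5 0 0 0" --pt "1 0 -4 0 0 0 0" --pt "1 0 -10 0 0 0 0" --pt "1 0 -12 0 0 0 0" --pt "1 0 -11 0 0 0 0" --pt "1 0 -6 0 0 0 0" --pt "1 0 -2.7 0 0 0 0" --pt "1 0 0 0 0 0 0" --pt "1 0 0 0 0 0 0"

```text
t: 27.63
eef_pos: [0.5238, -0.1135, 0.1927]
ee_rot: [3.141, 0.0, -0.245]
force: [0.5, -0.4, -2.8]
width: 0.0296
gripper_force: 45.0
```

```bash
python3 -c "
from h import *
st(4)"
```

```text
rail x 0.05 y 106.77 z 192.78 mm | yaw -14.10 rp 180.00 0.00| Fx 0.01 Fy 0.01 Fz -2.09 | Mx -0.023 | t 27.83 sd [0.2  0.26 0.46]
```

Descend 26 mm, then approach to just short of the expected contact at 105.0.

Request:
servo_tool --pt "1 0 0 3 0 0 0" --pt "1 0 0 5 0 0 0" --pt "1 0 0 5 0 0 0" --pt "1 0 0 4 0 0 0" --pt "1 0 0 4 0 0 0" --pt "1 0 0 3 0 0 0" --pt "1 0 0 2 0 0 0" --pt "1 0 0.5 0 0 0 0" --pt "1 0 0.5 0 0 0 0" --pt "1 0 0.3 0 0 0 0" --pt "1 0 0 0 0 0 0" --pt "1 0 0 0 0 0 0"

```text
t: 28.83
eef_pos: [0.5237, -0.115, 0.1671]
ee_rot: [-3.141, -0.0, -0.246]
force: [-0.2, -0.1, -2.1]
width: 0.0301
gripper_force: 45.0
```

```bash
python3 -c "
from h import *
st(4)"
```

```text
rail x 0.17 y 105.69 z 167.01 mm | yaw -14.07 rp -180.00 -0.01| Fx -0.09 Fy 0.20 Fz -2.11 | Mx -0.045 | t 29.03 sd [0.47 0.51 0.37]
```

Request:
servo_tool --pt "1 0 0.3 0 0 0 0" --pt "1 0 0.3 0 0 0 0" --pt "1 0 0 0 0 0 0" --pt "1 0 0 0 0 0 0"

```text
t: 29.37
eef_pos: [0.5234, -0.1156, 0.1669]
ee_rot: [-3.142, -0.0, -0.246]
force: [-0.8, -0.0, -1.7]
width: 0.0298
gripper_force: 45.0
```

```bash
python3 -c "
from h import *
st(4)"
```

```text
rail x 0.13 y 105.06 z 166.87 mm | yaw -14.07 rp 180.00 -0.00| Fx 0.15 Fy 0.25 Fz -2.56 | Mx -0.041 | t 29.57 sd [0.69 0.13 0.4 ]
```

Request:
servo_tool --pt "1 0 0.2 0 0 0 0" --pt "1 0 0.1 0 0 0 0" --pt "1 0 0 0 0 0 0" --pt "1 0 0 0 0 0 0"

```text
t: 29.9
eef_pos: [0.5234, -0.1158, 0.1669]
ee_rot: [-3.141, -0.0, -0.246]
force: [0.4, 0.2, -1.8]
width: 0.0298
gripper_force: 45.0
```

```bash
python3 -c "
from h import *
st(4)"
```

```text
rail x 0.15 y 104.90 z 166.88 mm | yaw -14.07 rp -179.99 -0.01| Fx -0.71 Fy 1.64 Fz -2.23 | Mx 0.676 | t 30.10 sd [0.33 0.47 0.35]
```

Request:
servo_tool --pt "1 0 0 2 0 0 0" --pt "1 0 0 3 0 0 0" --pt "1 0 0 3 0 0 0" --pt "1 0 0 2 0 0 0" --pt "1 0 0 1.5 0 0 0" --pt "1 0 0 1 0 0 0" --pt "1 0 0 0 0 0 0" --pt "1 0 0 0 0 0 0"

```text
t: 30.77
eef_pos: [0.5233, -0.1158, 0.1542]
ee_rot: [-3.141, 0.0, -0.246]
force: [1.1, 2.1, -2.7]
width: 0.0298
gripper_force: 45.0
```

```bash
python3 -c "
from h import *
st(4)"
```

```text
rail x 0.03 y 104.84 z 154.26 mm | yaw -14.08 rp -180.00 0.01| Fx -0.17 Fy 2.82 Fz -3.11 | Mx 1.259 | t 30.97 sd [0.28 0.32 0.49]
```

Request:
servo_tool --pt "1 0 -0.2 1 0 0 0" --pt "1 0 0 1 0 0 0" --pt "1 0 -0.2 1 0 0 0" --pt "1 0 0 1 0 0 0" --pt "1 0 0 0 0 0 0"

```text
t: 31.38
eef_pos: [0.5234, -0.1158, 0.1504]
ee_rot: [3.141, -0.0, -0.246]
force: [0.4, 1.4, -0.5]
width: 0.03
gripper_force: 45.0
```

```bash
python3 -c "
from h import *
st(4)"
```

```text
rail x 0.18 y 104.96 z 150.44 mm | yaw -14.07 rp 179.98 -0.00| Fx 0.29 Fy 0.06 Fz -0.95 | Mx 0.098 | t 31.58 sd [0.34 0.16 0.66]
```

Request:
servo_tool --pt "1 0 -0.2 1 0 0 0" --pt "1 0 -0.2 1 0 0 0" --pt "1 0 -0.1 1 0 0 0" --pt "1 0 0 0 0 0 0"

```text
t: 31.92
eef_pos: [0.524, -0.1157, 0.1483]
ee_rot: [3.141, -0.001, -0.245]
force: [-1.9, -1.8, 5.7]
width: 0.0297
gripper_force: 45.0
```

```bash
python3 -c "
from h import *
st(4)"
```

```text
rail x 0.72 y 105.08 z 148.30 mm | yaw -14.05 rp 179.95 -0.08| Fx -0.07 Fy -2.30 Fz 5.26 | Mx -0.990 | t 32.12 sd [0.52 0.24 0.59]
```

Request:
servo_tool --pt "1 0 -0.2 1 0 0 0" --pt "1 0 0 1 0 0 0" --pt "1 0 0 1 0 0 0" --pt "1 0 0 1 0 0 0" --pt "1 0 0 1 0 0 0" --pt "1 0 0 0 0 0 0"

```text
t: 32.62
eef_pos: [0.5243, -0.1158, 0.1435]
ee_rot: [3.14, -0.002, -0.245]
force: [-0.8, -3.3, 5.1]
width: 0.0297
gripper_force: 45.0
```

```bash
python3 -c "
from h import *
st(4)"
```

```text
rail x 0.99 y 105.13 z 143.44 mm | yaw -14.04 rp 179.93 -0.10| Fx 0.45 Fy -3.78 Fz 4.69 | Mx -1.437 | t 32.82 sd [0.36 0.36 0.17]
```

Steady, so I continue past the shoulder (z≈133).

Request:
servo_tool --pt "1 0 0 1 0 0 0" --pt "1 0 0 1 0 0 0" --pt "1 0 0 1 0 0 0" --pt "1 0 0 1 0 0 0" --pt "1 0 0 1 0 0 0" --pt "1 0 0 1 0 0 0" --pt "1 0 0 0 0 0 0"

```text
t: 33.4
eef_pos: [0.5243, -0.1158, 0.1374]
ee_rot: [3.14, -0.002, -0.245]
force: [-0.7, -3.3, 4.9]
width: 0.0297
gripper_force: 45.0
```

```bash
python3 -c "
from h import *
st(4)"
```

```text
rail x 1.02 y 105.13 z 137.43 mm | yaw -14.05 rp 179.94 -0.11| Fx 1.00 Fy -4.19 Fz 5.01 | Mx -1.550 | t 33.60 sd [0.15 0.31 0.49]
```

Request:
servo_tool --pt "1 0 0 1.2 0 0 0" --pt "1 0 0 1.2 0 0 0" --pt "1 0 0 1.2 0 0 0" --pt "1 0 0 1.2 0 0 0" --pt "1 0 0 1.2 0 0 0" --pt "1 0 0 1.2 0 0 0" --pt "1 0 0 1.2 0 0 0" --pt "1 0 0 1.2 0 0 0" --pt "1 0 0 1.2 0 0 0" --pt "1 0 0 1.2 0 0 0" --pt "1 0 0 1 0 0 0" --pt "1 0 0 0 0 0 0"

```text
t: 34.6
eef_pos: [0.5227, -0.1154, 0.1227]
ee_rot: [3.14, 0.002, -0.246]
force: [-0.9, -5.0, -0.7]
width: 0.0296
gripper_force: 45.0
```

```bash
python3 -c "
from h import *
st(4)"
```

```text
rail x -0.61 y 105.18 z 122.74 mm | yaw -14.08 rp 179.94 0.10| Fx 0.58 Fy -5.01 Fz -0.66 | Mx -1.992 | t 34.80 sd [0.41 0.95 0.21]
```

Request:
servo_tool --pt "1 0 0.1 0.7 0 0 0" --pt "1 0 0.1 0.7 0 0 0" --pt "1 0 0 0.7 0 0 0" --pt "1 0 0 0.8 0 0 0" --pt "1 0 0 0 0 0 0" --pt "1 0 0 0 0 0 0"

```text
t: 35.3
eef_pos: [0.5231, -0.1154, 0.1214]
ee_rot: [3.141, 0.001, -0.245]
force: [-4.9, -2.4, 11.6]
width: 0.0296
gripper_force: 45.0
```

```bash
python3 -c "
from h import *
st(4)"
```

```text
rail x -0.26 y 105.19 z 121.40 mm | yaw -14.05 rp 179.95 0.03| Fx -3.98 Fy -4.25 Fz 11.32 | Mx -1.890 | t 35.50 sd [0.39 0.41 0.39]
```

Request:
servo_tool --pt "1 0 0 -2 0 0 0" --pt "1 0 0 -3 0 0 0" --pt "1 0 0 -4 0 0 0" --pt "1 0 0 -5 0 0 0" --pt "1 0 0 -6 0 0 0" --pt "1 0 0 -8 0 0 0" --pt "1 0 0 -10 0 0 0" --pt "1 0 0 -10 0 0 0" --pt "1 0 0 -10 0 0 0" --pt "1 0 0 -10 0 0 0" --pt "1 0 0 -10 0 0 0" --pt "1 0 0 -8 0 0 0" --pt "1 0 0 -6 0 0 0" --pt "1 0 0 0 0 0 0" --pt "1 0 0 0 0 0 0"

```text
t: 36.75
eef_pos: [0.5236, -0.115, 0.2126]
ee_rot: [-3.141, -0.0, -0.246]
force: [0.3, -0.9, -3.7]
width: 0.0297
gripper_force: 45.0
```

```bash
cat >> h.py <<'E'
def go(tx,ty,tyaw):
    P=[]
    for i in range(3): arm.grab_frame("top"); P.append(arm.get_state()["eef_pos"])
    p=np.mean(P,0); y=arm.get_state()["ee_rot"][2]
    d=np.array([tx,ty])-p[:2]; t=np.radians(tyaw)
    print("pos",np.round(p,4),"yaw",np.degrees(y),"tool z turn",-(tyaw-np.degrees(y)),"then tool x %.2f y %.2f"%(1e3*d@[np.cos(t),np.sin(t)],1e3*d@[np.sin(t),-np.cos(t)]))
E
python3 - <<'E'
from h import *
st(3); go(.4586,.2921,19.53)
exec(open('m.py').read().split("tq={")[0].split("from h import *")[1])
c=cv2.cvtColor(S["color"],cv2.COLOR_RGB2BGR)[205:271,160:280]; d=cv2.cvtColor(T["color"],cv2.COLOR_RGB2BGR)[182:248,290:390]
cv2.imwrite("pics/after3.png",np.hstack([cv2.resize(c,None,fx=6,fy=6,interpolation=cv2.INTER_CUBIC)]))
E
```

```text
rail x -0.23 y 105.62 z 211.91 mm | yaw -14.08 rp 179.98 0.07| Fx -0.55 Fy -0.25 Fz -2.19 | Mx -0.030 | t 36.90 sd [0.38 0.1  0.38]
pos [ 0.5232 -0.1151  0.2118] yaw -14.07515564274325 tool z turn -33.60515564274325 then tool x 75.19 y -405.34
```

Request:
servo_tool --pt "1 0 0 0 0 0 -5.6" --pt "1 0 0 0 0 0 -5.6" --pt "1 0 0 0 0 0 -5.6" --pt "1 0 0 0 0 0 -5.6" --pt "1 0 0 0 0 0 -5.6" --pt "1 0 0 0 0 0 -5.6" --pt "1 4 -20 0 0 0 0" --pt "1 6 -34 0 0 0 0" --pt "1 6 -34 0 0 0 0" --pt "1 6 -34 0 0 0 0" --pt "1 6 -34 0 0 0 0" --pt "1 6 -34 0 0 0 0" --pt "1 6 -34 0 0 0 0" --pt "1 6 -34 0 0 0 0" --pt "1 6 -34 0 0 0 0" --pt "1 6 -34 0 0 0 0" --pt "1 6 -34 0 0 0 0" --pt "1 6 -30 0 0 0 0" --pt "1 5 -15 0 0 0 0" --pt "1 0 0 0 0 0 0"

```text
t: 38.82
eef_pos: [0.4588, 0.2948, 0.2121]
ee_rot: [-3.142, -0.0, 0.344]
force: [0.7, -0.1, -2.3]
width: 0.0299
gripper_force: 45.0
```

```bash
python3 -c "
from h import *
go(.4586,.2921,19.53)"
```

```text
pos [0.4587 0.2921 0.212 ] yaw 19.53995859337481 tool z turn 0.009958593374808089 then tool x -0.07 y 0.01
```

On target. Lower it into the stand.

Request:
servo_tool --pt "1 0 0 4 0 0 0" --pt "1 0 0 8 0 0 0" --pt "1 0 0 8 0 0 0" --pt "1 0 0 6 0 0 0" --pt "1 0 0 6 0 0 0" --pt "1 0 0 8 0 0 0" --pt "1 0 0 8 0 0 0" --pt "1 0 0 8 0 0 0" --pt "1 0 0 8 0 0 0" --pt "1 0 0 8 0 0 0" --pt "1 0 0 8 0 0 0" --pt "1 0 0 8 0 0 0" --pt "1 0 0 8 0 0 0" --pt "1 0 0 5 0 0 0" --pt "1 0 0 3 0 0 0" --pt "1 0 0 2 0 0 0" --pt "1 0 0 0 0 0 0" --pt "1 0 0 0 0 0 0"

```text
t: 40.47
eef_pos: [0.4591, 0.2919, 0.1067]
ee_rot: [-3.142, -0.0, 0.341]
force: [0.0, -1.3, -1.9]
width: 0.0299
gripper_force: 45.0
```

```bash
python3 -c "
from h import *
st(3); go(.4586,.2921,19.53)"
```

```text
rail x -161.55 y 484.72 z 106.87 mm | yaw 19.53 rp -179.98 -0.04| Fx 0.46 Fy -0.17 Fz -2.28 | Mx -0.061 | t 40.62 sd [0.27 0.12 0.3 ]
pos [0.459  0.2919 0.1068] yaw 19.521825437547747 tool z turn -0.008174562452254008 then tool x -0.31 y -0.33
```

Request:
servo_tool --pt "1 0 0 1 0 0 0" --pt "1 0 0 1 0 0 0" --pt "1 0 0 1 0 0 0" --pt "1 0 0 0.8 0 0 0" --pt "1 0 0 0.6 0 0 0" --pt "1 0 0 0.4 0 0 0" --pt "1 0 0 0 0 0 0" --pt "1 0 0 0 0 0 0"

```text
t: 41.43
eef_pos: [0.4589, 0.2917, 0.1025]
ee_rot: [3.142, -0.0, 0.341]
force: [-3.9, -2.7, 8.2]
width: 0.03
gripper_force: 45.0
```

```bash
python3 -c "
from h import *
st(3)"
```

```text
rail x -161.72 y 484.38 z 102.52 mm | yaw 19.54 rp 180.00 -0.02| Fx -3.49 Fy -2.28 Fz 7.38 | Mx -0.921 | t 41.58 sd [0.25 0.31 0.42]
```

Request:
servo_tool --pt "1 0 0 -1 0 0 0" --pt "1 0 0 0 0 0 0" --pt "-1 0 0 0 0 0 0" --pt "-1 0 0 0 0 0 0" --pt "-1 0 0 0 0 0 0" --pt "-1 0 0 0 0 0 0" --pt "-1 0 0 0 0 0 0" --pt "-1 0 0 0 0 0 0" --pt "-1 0 0 0 0 0 0" --pt "-1 0 0 0 0 0 0" --pt "-1 0 0 0 0 0 0" --pt "-1 0 0 -5 0 0 0" --pt "-1 0 0 -15 0 0 0" --pt "-1 0 0 -20 0 0 0" --pt "-1 0 0 -20 0 0 0" --pt "-1 0 0 -20 0 0 0" --pt "-1 0 0 -15 0 0 0" --pt "-1 0 -20 0 0 0 0" --pt "-1 0 -30 0 0 0 0" --pt "-1 0 -30 0 0 0 0"

```text
t: 43.25
eef_pos: [0.4322, 0.3676, 0.1989]
ee_rot: [-3.141, -0.001, 0.339]
force: [0.0, 0.1, -0.6]
width: 0.0876
gripper_force: 0.0
```

Request:
servo_tool --pt "-1 0 -30 0 0 0 0" --pt "-1 0 -30 0 0 0 0" --pt "-1 0 -30 0 0 0 0" --pt "-1 0 0 0 0 0 0" --pt "-1 0 0 0 0 0 0"

```text
t: 43.67
eef_pos: [0.4013, 0.4532, 0.1975]
ee_rot: [3.141, 0.0, 0.343]
force: [0.7, -0.2, 0.0]
width: 0.0877
gripper_force: 0.0
```

```bash
python3 - <<'E'
from h import *
S=arm.grab_frame("scene"); T=arm.grab_frame("top"); s=arm.get_state(); print(s["eef_pos"],s["width"],s["t"])
g=lambda f,x,y,w,h,k:cv2.resize(cv2.cvtColor(f["color"],cv2.COLOR_RGB2BGR)[y:y+h,x:x+w],None,fx=k,fy=k,interpolation=cv2.INTER_CUBIC)
z=np.zeros((600,800,3),np.uint8); z[:300,:500]=g(T,290,182,100,60,5); z[300:600,:500]=g(S,165,210,100,60,5); z[:300,500:]=g(T,160,200,60,60,5); z[300:600,500:]=g(S,340,130,60,60,5)
cv2.imwrite("pics/final.png",z)
E
```

```text
[0.40196092 0.45154791 0.19767798] 0.08773157093732445 43.7667
```

View pics/final.png

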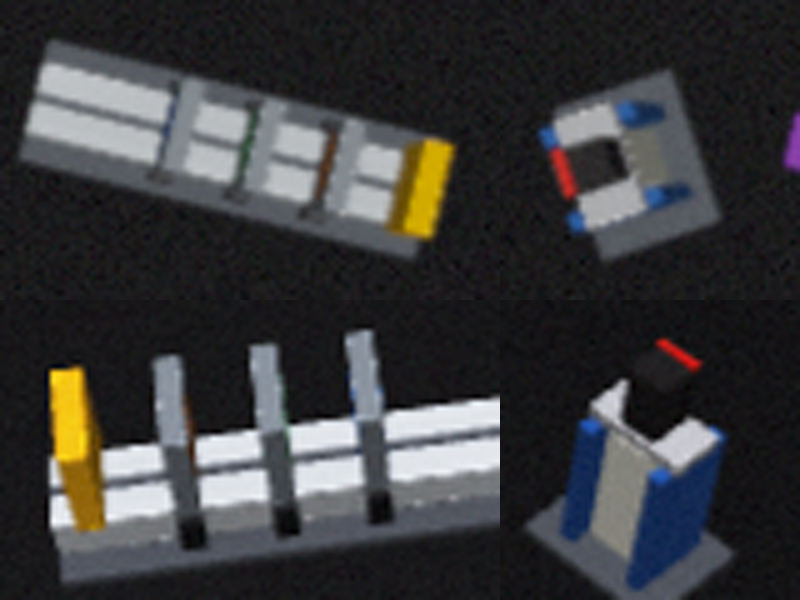

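The final picture shows the holders evenly spaced (tops at x≈168, 265 and 363 in the lower left panel). The spacer hangs upright and centred in its stand, and the gripper is clear.

```bash
python3 -c "
from station import arm
print(arm.job_done())"
```

```text
the job is handed in; nothing more can be done
None
```

I set all three gaps in order with the spacer, pressing it down onto the rail in each. I then hung it back upright in its stand, let go and handed the job in at about 44 s; the holders look evenly spaced in the final picture, but I did not measure the gap widths.

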